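Raise the drawing board with its twin release keys

ROBOT

A 7-joint arm with a two-finger parallel gripper is mounted at the origin on the work surface. World frame = base frame: x ahead of the robot, y to its left, z up, the work surface at z = 0. Lengths are in m, angles in rad, forces in N, time in s.
With the tool pointing down it reaches from about 0.375 to 0.925 m from the base axis. Payload 3.1 kg.
Tool frame: the origin (TCP) lies at the very end of the fingers, on their centre line; the grasp point (between the pads) lies 19 mm behind it; z points along the fingers, y is the line along which they close (so a half turn about z gives the same grasp; the last joint's range is limited). The gripper opens to 85 mm and grips with 20 to 120 N. Pads are 22 mm wide; open, the fingers measure 114 mm over their backs; the gripper's body (76 mm by 85 mm) begins 54 mm behind the grasp point. The pads swing forward as they close: fully open they stand 13 mm farther back than shut.
Start: joints at [-1.256, 0.383, 0.044, 1.598, -0.018, 1.161, -0.05], TCP at [0.261, 0.595, 0.231] pointing down, gripper open.
Joint ranges: [-2.61, 2.61], [-0.41, 2.15], [-1.48, 1.57], [0, 2.5], [-1.57, 4.71], [0.05, 1.97], [-2.85, 2.85]. Speed limits (rad/s): [2.79, 2.79, 3.14, 3.14, 3.14, 3.14, 3.14].

INTERFACE

Orientations are given as a unit quaternion [x, y, z, w].
In Python, from workcell import robot gives the robot as it stands.
- The arm moves only by the shell command python3 -m inch 'ROWS' [FORCE]. ROWS is a JSON object of lists of equal length, an entry for each row: "xyz": the shift along the tool's x, y, z each as a share of 200 mm, from -1 to 1, a list of three; "twist": the turn, a rotation vector about the tool's x, y, z each as a share of pi rad, from -1 to 1, a list of three; "claw": the closure, from -1 (fully open) to 1 (shut). A call has 1 to 12 rows; each row is the pose to reach, as a shift and turn from the pose commanded when the call began, along the tool's axes at that moment, turning the shorter way round; what a row does not reach only later rows make up. A row lasts 1/12 s, in which the tool goes at most 41.7 mm and 7.16 degrees, less where a joint would pass 70% of its speed; a pose out of reach is approached as far as the arm can. A call with a number of a shift or a turn outside -1 to 1 is refused whole. A call with a gripper value outside its range is refused whole. The fingers move at their own pace and stop on an object; FORCE is the grip in N (left out, the last holds). Time passes only in rows, so rows that repeat a pose let the fingers close. It gives the time, the measured TCP pose, the force, the opening and the grip force at its end, in the units of the state.
- robot.read_state(): the state, without advancing time (a new reading comes with each control period).
- robot.read_camera(name): name is "side" or "top"; returns a dict with "img" (480x640x3 uint8, red, green, blue), "fx", "fy", "cx", "cy" (pixels), "world_to_cam" (4x4, takes a point from world to camera coordinates). Camera axes: x right, y down, z forward; pixel columns grow to the right and rows downward; lengths in m; the calibration is good to about 2 mm. A picture is of the moment at which its call begins. There is no depth.
- robot.job_done(): hands the job in; it is judged then, once.
The state is a dict: "time_s": time; "joint_pos": joint angles; "dq": joint speeds; "joint_efforts": joint torques, N m; "eef_pos": TCP position; "orientation": TCP orientation; "wrist_force": force on the tool from outside, world axes, zero at the start; "torque": the same for the moment, N m; "opening": finger opening in m; "gripper_force": force on a finger pad.
Only numpy, scipy, OpenCV 4.12 (cv2) and the standard library are available. Lean on these libraries where they do the work, as an engineer would, in place of code of your own. Each camera call takes 0.05 s, during which the arm holds its last target. There are 200 camera calls.

TASK

Raise the tilting drawing board to its steepest slope: put one fingertip on each of the two black release keys in the middle of the stand's front deck, press both fully down together and keep them down while the board's own spring lifts it, until it has stopped at the top. Then let both keys come up again so that the board locks there, and move clear. Do not push or lift the board by hand, and leave the things lying about where they are.

Things in the scene. Friction and masses are not known exactly. Their poses are not given: they have to be found in the camera images.
- key_left_top (a point): centre of the top face of the left release key (+y side at yaw 0): a black push key, 26 mm front to back, 24 mm across, its top 12 mm above the grey deck and 62 mm above the table; it moves straight down and springs back. The two keys stand side by side: 64 mm between centres, 40 mm between inner and 88 mm over outer edges, so fingertips opened to about 45 to 50 mm land one on each
- key_right_top (a point): the same for the right release key (-y side at yaw 0)
- key_left (a joint): how far the left key is pressed, m: 0 up, 0.008 fully down (1.5 N to start, 5 N fully down, up to 2 N more to draw the loaded catch). Each key withdraws its own catch from a toothed sector under the board from about 0.004 to 0.005 on; the board is free only while BOTH are down and locks at the next tooth when either comes up
- key_right (a joint): the same for the right key
- tilt (a joint): slope of the board, rad: 0 flat, 0.5 at its top stop. It starts low and locked, at about 0 to 0.06. With both keys down the hinge spring lifts it by itself, slowly and damped, in about 2.5 to 5.5 s. With the keys up it is locked at about 0.05, 0.21, 0.37 or between 0.47 and 0.5 (top)
- stand: the stand of the drawing board, fixed to the table: origin on the table, about the middle of its footprint, 400 mm deep (x, robot side at -x), 360 mm wide (y), z up. The flat grey front deck, 95 mm deep, 50 mm high, is its -x edge; the key centres lie at x = -160 mm, y = +32 and -32 mm from the origin
- board: plywood board with a green gridded cutting mat and a taped print, 290 x 360 x 15 mm, behind the keys: its front edge is 52 mm behind the key centres, top 75 mm above the table when flat. It hinges along its front edge (the origin, on the hinge line 56 mm up, 64 mm behind the key centres); the far edge rises to about 205 mm, the part beside the keys hardly moves
- glue_a: blue and white glue stick, 27 mm across and 92 mm tall, standing on the left end of the deck; origin under its foot; leave alone
- glue_b: glue stick 27 mm across, 105 mm tall, standing on the table beside the stand; origin under its foot; leave alone
- eraser: white eraser 22 x 45 x 13 mm lying on the right part of the deck; origin under its centre; leave alone
- knife: craft knife 120 mm long, 10 mm thick, lying on the table in front of the stand; leave alone
- scissors: scissors with blue loops, 165 mm long, 14 mm thick, on the table to the right; leave alone
- tape: roll of tape 96 mm across, 24 mm high, lying on the table beside the stand; leave alone
- paint_jar: closed jar 60 mm across, 75 mm tall, standing on the table beside the stand; leave alone

How it is judged:
On the way, in this order (a step that is already met when the one before it is completed fails the run):
1. both release keys are pressed down together (more than 5 mm) while the board is still low (value of joint each of key_left, key_right above 0.005 m and value of joint tilt below 0.4 rad), for 0.2 s.
2. the board has reached its top stop while both keys are still held down (value of joint each of key_left, key_right above 0.0045 m and value of joint tilt above 0.47 rad), for 0.1 s.
At the end, for the whole second after the job is handed in: the board stands still within about 2 degrees of its top stop (slope above 0.465 rad) and both release keys have come back up (less than 1.5 mm down), so that it is locked (value of joint tilt above 0.465 rad and velocity of joint tilt between -0.02 and 0.02 rad/s and value of joint each of key_left, key_right below 0.0015 m); the robot touches nothing.
It fails at once if the board is pushed or lifted by the robot (more than 2 N) (contact force between any of the fingers, the arm and board above 2 N).
It fails at once if one of the things lying about is moved by more than 25 mm or picked up (distance of any of glue_a, glue_b, eraser, knife, scissors, tape, paint_jar from where it was at the start of the episode above 0.025 m).
It also fails if it takes over 38 s, if anything falls off the work surface, if the arm or the gripper's body presses on something with over 40 N, if the wrist force passes 120 N, or if a joint passes its speed limit or range.

## Working session

There is one attempt and no reset: what is moved stays moved. The work goes in short steps, Python scripts to look and compute and a shell command to move; the robot and the scene stay as the last step left them, time stands still between calls to the robot, and variables do not carry over. Pictures are saved under pics/ and viewed, at most 10 in all, crops included, and the job is handed in when it is done.

```bash
mkdir -p pics; python3 - <<'E'
from workcell import robot
import cv2
for n in("top","side"):
    c=robot.read_camera(n); cv2.imwrite(f"pics/{n}0.png",c["img"][:,:,::-1]); print(n,c["fx"],c["fy"],c["cx"],c["cy"],c["world_to_cam"].tolist() if hasattr(c["world_to_cam"],'tolist') else c["world_to_cam"])
print(robot.read_state())
E
```

```text
top 563.907843580933 563.907843580933 305.20269171961036 244.53191119908777 [[-0.016167706823373, -0.9996967914734817, -0.018572301249430417, 0.03278706800629075], [-0.9938915009835505, 0.018096359646964245, -0.10886783749203625, 0.5436548732820855], [0.10917091887832649, 0.01669870908644921, -0.9938827212433607, 1.2092861568836544], [0.0, 0.0, 0.0, 1.0]]
side 515.1016457200809 515.1016457200809 308.02313659591744 238.16159868640173 [[0.9485820349562818, -0.3165193595230033, 0.0027600734313531906, -0.515162221970799], [-0.23778538508290575, -0.7183241822923052, -0.6538107369683251, 0.18138624348411767], [0.20892638320512064, 0.6195368142259493, -0.7566530923875142, 0.9133041722816676], [0.0, 0.0, 0.0, 1.0]]
{'time_s': 0.1, 'joint_pos': array([-1.25580301,  0.38376785,  0.04383068,  1.59941376, -0.01789633,
        1.16119871, -0.04986972]), 'dq': array([ 0.00114878, -0.002219  , -0.00125334, -0.00346584, -0.0001648 ,
        0.00102759, -0.00070891]), 'joint_efforts': array([ 2.73071142e-03, -4.34725499e+01,  1.02937046e+00, -2.50453073e+01,
        1.08893198e-02,  5.48725569e-03, -9.77021898e-06]), 'eef_pos': array([0.2604166 , 0.59462201, 0.23000472]), 'orientation': array([ 2.04876886e-01,  9.78787018e-01, -1.18364948e-03, -1.82822803e-04]), 'wrist_force': array([-0.10436026,  0.13820085, -0.69378327]), 'torque': array([-0.0101024 , -0.03466633, -0.02271811]), 'gripper_force': 0.0, 'opening': 0.08561428254427281}
```

View pics/top0.png

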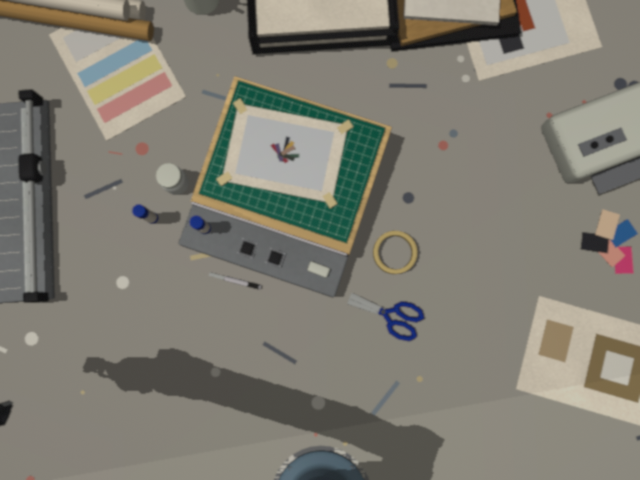

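View pics/side0.png

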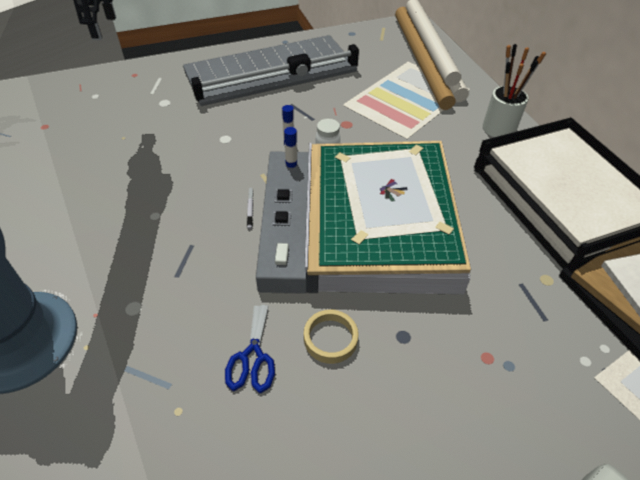

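The top view shows the keys at about (247,248) and (275,258). In the side view they are at about (283,194) and (282,216). Next I refine these.

```bash
cat > h.py <<'E'
import numpy as np
def ray(c,u,v,z):
    T=np.array(c["world_to_cam"]);R,t=T[:3,:3],T[:3,3]
    o=-R.T@t; d=R.T@np.array([(u-c["cx"])/c["fx"],(v-c["cy"])/c["fy"],1])
    return o+d*(z-o[2])/d[2]
def proj(c,p):
    T=np.array(c["world_to_cam"]);q=T[:3,:3]@np.array(p)+T[:3,3]
    return c["fx"]*q[0]/q[2]+c["cx"],c["fy"]*q[1]/q[2]+c["cy"]
E
python3 - <<'E'
from workcell import robot
import cv2,numpy as np
from h import *
ims=[]
for n,(x0,y0) in dict(top=(221,223),side=(250,175)).items():
    c=robot.read_camera(n); im=c["img"][y0:y0+60,x0:x0+80]
    g=im.max(2); m=(g<45).astype('uint8')
    k,l,s,ce=cv2.connectedComponentsWithStats(m)
    for i in range(1,k):
        if s[i,4]>25: print(n,s[i],ce[i]+[x0,y0],ray(c,*(ce[i]+[x0,y0]),.060).round(4))
    if n=="top":
        for u,v in((182,243),(334,295)): print("front corners",ray(c,u,v,.05).round(3))
    ims.append(cv2.resize(im[:,:,::-1],None,fx=5,fy=5,interpolation=0))
    ims[-1]=ims[-1]
cv2.imwrite("pics/crop.png",np.vstack(ims))
E
```

```text
top [21 20 12 11 98] [247.20408163 247.93877551] [0.5358 0.1476 0.06  ]
top [ 48  29  12  12 100] [274.99 257.49] [0.5141 0.0881 0.06  ]
front corners [0.55  0.291 0.05 ]
front corners [ 0.432 -0.037  0.05 ]
side [ 27  15  12  10 111] [282.94594595 194.52252252] [0.5368 0.1465 0.06  ]
side [ 26  37  12  11 126] [281.54761905 216.92063492] [0.5159 0.0862 0.06  ]
```

View pics/crop.png

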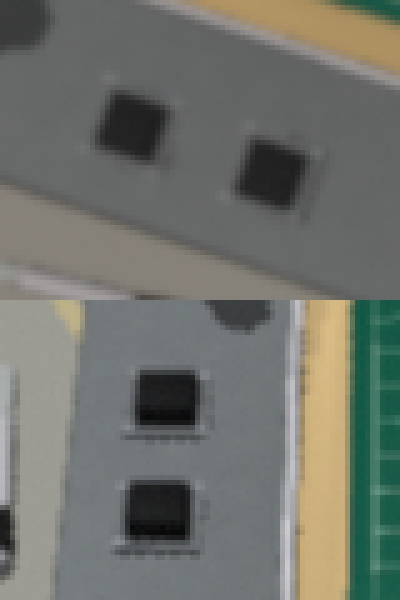

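The crop shows both keys clearly, and the two views agree to about 2 mm. The keys come out 63 mm apart (64 given), with the midpoint at (0.5255, 0.1175). The stand's yaw is about -0.343 rad, which the deck's front corners confirm. I'm moving above them with the fingers at about 48 mm.

```bash
python3 -m inch '{"xyz":[[-1,-0.76,0],[-1,-0.76,0],[-1,-0.76,0],[-1,-0.76,0],[-1,-0.76,0],[-1,-0.76,0],[-1,-0.76,0],[-1,-0.76,0]],"twist":[[0,0,-0.022],[0,0,-0.022],[0,0,-0.022],[0,0,-0.022],[0,0,-0.022],[0,0,-0.022],[0,0,-0.022],[0,0,-0.022]],"claw":[-0.13,-0.13,-0.13,-0.13,-0.13,-0.13,-0.13,-0.13]}' 30
cat > go.py <<'E'
from workcell import robot
import numpy as np
from scipy.spatial.transform import Rotation as R
s=robot.read_state(); r=R.from_quat(s["orientation"])
y=r.as_matrix()[:,1]
d=r.inv().apply(np.array([.5255,.1175,.15])-s["eef_pos"])
print("t",s["time_s"],"p",s["eef_pos"].round(4),"shift",(d/.2).round(3),"tool yaw err deg",np.degrees(np.arctan2(.942,.336)-np.arctan2(y[1],y[0])).round(2),"z",r.as_matrix()[:,2].round(3),"open",s["opening"],"F",s["wrist_force"].round(2))
E
python3 go.py
```

```text
time_s: 0.87
eef_pos: [0.3855, 0.3721, 0.2313]
orientation: [0.175, 0.985, -0.0, 0.0]
wrist_force: [0.2, 1.4, -0.2]
opening: 0.0483
gripper_force: 0.0
t 0.8667 p [0.3855 0.3721 0.2313] shift [-1.095 -0.953  0.408] tool yaw err deg 0.53 z [ 0.    -0.001 -1.   ] open 0.048279102111600976 F [ 0.17  1.38 -0.24]
```

```bash
python3 -m inch '{"xyz":[[-1,-0.95,0],[-1,-0.95,0],[-1,-0.95,0],[-1,-0.95,0],[-1,-0.95,0],[-1,-0.95,0],[-1,-0.95,0],[-1,-0.95,0],[-1,-0.95,0.3],[-1,-0.95,0.3],[-1,-0.95,0.3],[-1,-0.95,0.3]],"twist":[[0,0,0],[0,0,0],[0,0,0],[0,0,0],[0,0,0],[0,0,0],[0,0,0],[0,0,0],[0,0,0],[0,0,0],[0,0,0],[0,0,0]],"claw":[-0.13,-0.13,-0.13,-0.13,-0.13,-0.13,-0.13,-0.13,-0.13,-0.13,-0.13,-0.13]}'
python3 go.py
```

```text
time_s: 1.87
eef_pos: [0.5059, 0.1313, 0.1702]
orientation: [0.17, 0.986, -0.001, -0.001]
wrist_force: [0.1, -0.9, 0.3]
opening: 0.0481
gripper_force: 0.0
t 1.8667 p [0.5059 0.1313 0.1702] shift [-0.116 -0.032  0.101] tool yaw err deg -0.11 z [-0.003 -0.001 -1.   ] open 0.048126829712695975 F [ 0.14 -0.95  0.34]
```

```bash
python3 -m inch '{"xyz":[[-0.115,-0.03,0.1],[-0.115,-0.03,0.2],[-0.115,-0.03,0.3],[-0.115,-0.03,0.43],[-0.115,-0.03,0.43],[-0.115,-0.03,0.43]],"twist":[[0,0,0],[0,0,0],[0,0,0],[0,0,0],[0,0,0],[0,0,0]],"claw":[-0.13,-0.13,-0.13,-0.13,-0.13,-0.13]}'
python3 go.py; python3 - <<'E'
from workcell import robot
import cv2,numpy as np
ims=[]
for n,(x0,y0) in dict(top=(200,200),side=(230,130)).items():
    c=robot.read_camera(n); ims.append(cv2.resize(c["img"][y0:y0+100,x0:x0+130,::-1],None,fx=3,fy=4.5,interpolation=1))
cv2.imwrite("pics/near.png",np.hstack(ims))
E
```

```text
time_s: 2.37
eef_pos: [0.5269, 0.1174, 0.0857]
orientation: [0.17, 0.985, -0.0, -0.0]
wrist_force: [0.6, 0.2, 0.4]
opening: 0.0483
gripper_force: 0.0
t 2.3667 p [0.5269 0.1174 0.0857] shift [ 0.007 -0.002 -0.322] tool yaw err deg -0.04 z [-0.001  0.    -1.   ] open 0.048275690127494504 F [0.62 0.16 0.38]
```

View pics/near.png

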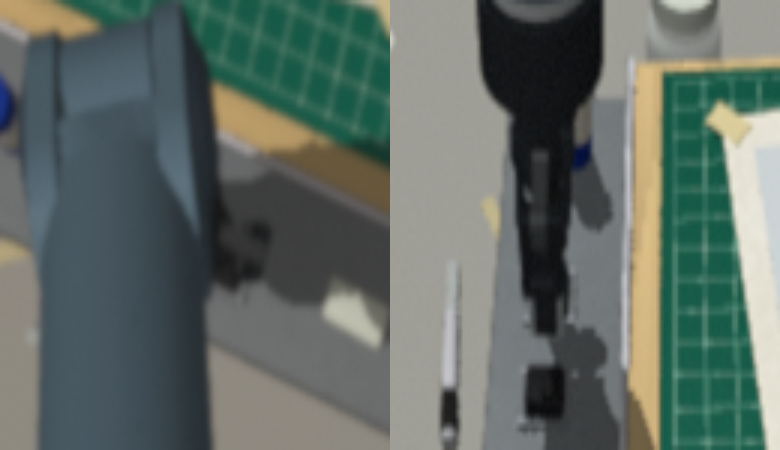

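The arm hides the keys in the top view. In the side view the near fingertip, at about (282,202), hangs in line above the key row, clear of the board, glue and eraser. Lowering gently to contact.

```bash
python3 -m inch '{"xyz":[[0.007,0,0.03],[0.007,0,0.06],[0.007,0,0.09],[0.007,0,0.09]],"twist":[[0,0,0],[0,0,0],[0,0,0],[0,0,0]],"claw":[-0.13,-0.13,-0.13,-0.13]}'
python3 -m inch '{"xyz":[[0,0,0.02],[0,0,0.03],[0,0,0.03]],"twist":[[0,0,0],[0,0,0],[0,0,0]],"claw":[-0.13,-0.13,-0.13]}'
```

```text
time_s: 2.8
eef_pos: [0.5246, 0.1166, 0.0663]
orientation: [0.171, 0.985, -0.0, -0.001]
wrist_force: [-1.1, 0.8, -0.4]
opening: 0.0482
gripper_force: 0.0
time_s: 3.05
eef_pos: [0.5251, 0.1166, 0.0607]
orientation: [0.171, 0.985, -0.0, -0.0]
wrist_force: [-0.3, -0.5, 0.2]
opening: 0.0484
gripper_force: 0.0
```

```bash
python3 -m inch '{"xyz":[[0,0,0.01],[0,0,0.02],[0,0,0.02]],"twist":[[0,0,0],[0,0,0],[0,0,0]],"claw":[-0.13,-0.13,-0.13]}'
python3 -m inch '{"xyz":[[0,0,0.01],[0,0,0.015],[0,0,0.015]],"twist":[[0,0,0],[0,0,0],[0,0,0]],"claw":[-0.13,-0.13,-0.13]}'; python3 go.py
```

```text
time_s: 3.3
eef_pos: [0.5259, 0.1167, 0.0578]
orientation: [0.171, 0.985, 0.0, 0.0]
wrist_force: [-0.7, -0.5, 3.2]
opening: 0.0479
gripper_force: 1.6
time_s: 3.55
eef_pos: [0.5259, 0.1167, 0.0551]
orientation: [0.171, 0.985, 0.0, -0.0]
wrist_force: [-1.8, -0.1, 4.9]
opening: 0.0481
gripper_force: 3.0
t 3.55 p [0.5259 0.1167 0.0551] shift [ 0.003  0.003 -0.474] tool yaw err deg 0.07 z [ 0.  0. -1.] open 0.04810580729762883 F [-1.81 -0.08  4.95]
```

Contact is at z ≈ 0.0575, and the 4.9 N fits both keys being engaged. Next: press fully and hold.

```bash
python3 -m inch '{"xyz":[[0,0,0.01],[0,0,0.02],[0,0,0.03],[0,0,0.03],[0,0,0.03]],"twist":[[0,0,0],[0,0,0],[0,0,0],[0,0,0],[0,0,0]],"claw":[-0.13,-0.13,-0.13,-0.13,-0.13]}'
python3 go.py; python3 - <<'E'
from workcell import robot
import cv2,numpy as np
ims=[]
for n,(x0,y0) in dict(top=(170,60),side=(230,110)).items():
    c=robot.read_camera(n); ims.append(cv2.resize(c["img"][y0:y0+250,x0:x0+250,::-1],None,fx=1.5,fy=1.5))
cv2.imwrite("pics/press.png",np.hstack(ims))
E
```

```text
time_s: 3.97
eef_pos: [0.526, 0.1168, 0.0513]
orientation: [0.171, 0.985, 0.001, -0.001]
wrist_force: [-7.2, -1.5, 19.8]
opening: 0.0484
gripper_force: 10.1
t 3.9667 p [0.526  0.1168 0.0513] shift [ 0.004  0.003 -0.494] tool yaw err deg 0.08 z [-0.001  0.001 -1.   ] open 0.04842078111847681 F [-7.22 -1.49 19.76]
```

View pics/press.png

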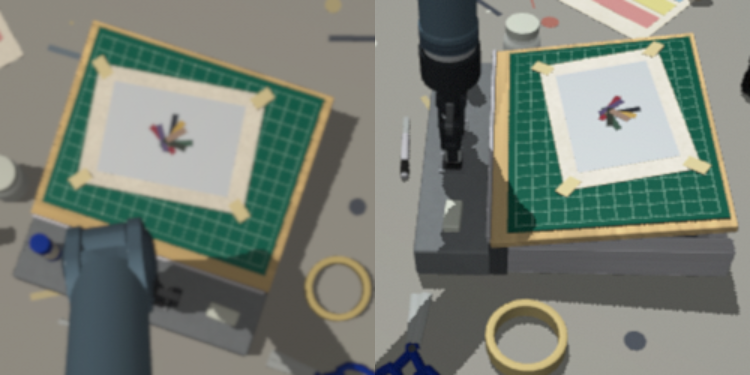

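Both keys have bottomed (20 N), and in the side view the board's near edge has a fresh gap under it, so it's rising. Holding.

```bash
python3 -m inch '{"xyz":[[0,0,0.005],[0,0,0.005],[0,0,0.005],[0,0,0.005],[0,0,0.005],[0,0,0.005],[0,0,0.005],[0,0,0.005],[0,0,0.005],[0,0,0.005],[0,0,0.005],[0,0,0.005]],"twist":[[0,0,0],[0,0,0],[0,0,0],[0,0,0],[0,0,0],[0,0,0],[0,0,0],[0,0,0],[0,0,0],[0,0,0],[0,0,0],[0,0,0]],"claw":[-0.13,-0.13,-0.13,-0.13,-0.13,-0.13,-0.13,-0.13,-0.13,-0.13,-0.13,-0.13]}'
for i in 1 2; do :; done
python3 -m inch '{"xyz":[[0,0,0],[0,0,0],[0,0,0],[0,0,0],[0,0,0],[0,0,0],[0,0,0],[0,0,0],[0,0,0],[0,0,0],[0,0,0],[0,0,0]],"twist":[[0,0,0],[0,0,0],[0,0,0],[0,0,0],[0,0,0],[0,0,0],[0,0,0],[0,0,0],[0,0,0],[0,0,0],[0,0,0],[0,0,0]],"claw":[-0.13,-0.13,-0.13,-0.13,-0.13,-0.13,-0.13,-0.13,-0.13,-0.13,-0.13,-0.13]}'
python3 -m inch '{"xyz":[[0,0,0],[0,0,0],[0,0,0],[0,0,0],[0,0,0],[0,0,0],[0,0,0],[0,0,0],[0,0,0],[0,0,0],[0,0,0],[0,0,0]],"twist":[[0,0,0],[0,0,0],[0,0,0],[0,0,0],[0,0,0],[0,0,0],[0,0,0],[0,0,0],[0,0,0],[0,0,0],[0,0,0],[0,0,0]],"claw":[-0.13,-0.13,-0.13,-0.13,-0.13,-0.13,-0.13,-0.13,-0.13,-0.13,-0.13,-0.13]}'
cat > look.py <<'E'
from workcell import robot
import cv2,numpy as np,sys
ims=[]
for n,(x0,y0) in dict(top=(170,60),side=(230,60)).items():
    c=robot.read_camera(n); ims.append(cv2.resize(c["img"][y0:y0+250,x0:x0+250,::-1],None,fx=1.5,fy=1.5))
cv2.imwrite(sys.argv[1],np.hstack(ims))
E
python3 look.py pics/h1.png
```

```text
time_s: 5.07
eef_pos: [0.526, 0.1168, 0.0512]
orientation: [0.171, 0.985, 0.001, -0.001]
wrist_force: [-9.1, -2.4, 26.5]
opening: 0.0482
gripper_force: 13.1
time_s: 6.07
eef_pos: [0.526, 0.1168, 0.0512]
orientation: [0.171, 0.985, 0.001, -0.001]
wrist_force: [-8.4, -1.4, 26.5]
opening: 0.0482
gripper_force: 13.1
time_s: 7.07
eef_pos: [0.5259, 0.1168, 0.0512]
orientation: [0.171, 0.985, 0.001, -0.001]
wrist_force: [-8.9, -1.9, 26.1]
opening: 0.0483
gripper_force: 13.1
```

View pics/h1.png

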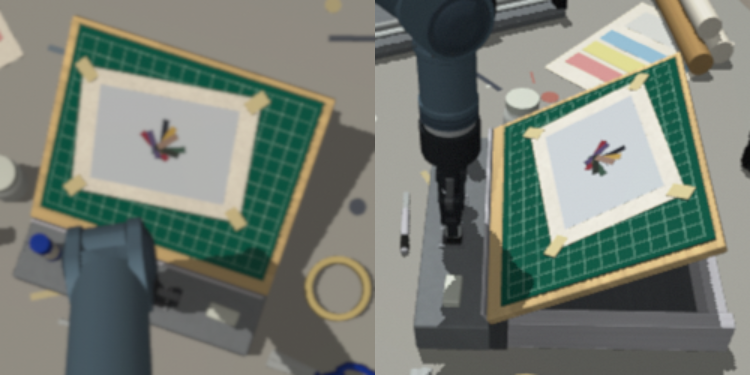

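The board is well up; its near far-corner is at about crop (722,243) in the side view. Holding until it stops.

```bash

python3 -m inch '{"xyz":[[0,0,0],[0,0,0],[0,0,0],[0,0,0],[0,0,0],[0,0,0],[0,0,0],[0,0,0],[0,0,0],[0,0,0],[0,0,0],[0,0,0]],"twist":[[0,0,0],[0,0,0],[0,0,0],[0,0,0],[0,0,0],[0,0,0],[0,0,0],[0,0,0],[0,0,0],[0,0,0],[0,0,0],[0,0,0]],"claw":[-0.13,-0.13,-0.13,-0.13,-0.13,-0.13,-0.13,-0.13,-0.13,-0.13,-0.13,-0.13]}'
python3 -m inch '{"xyz":[[0,0,0],[0,0,0],[0,0,0],[0,0,0],[0,0,0],[0,0,0],[0,0,0],[0,0,0],[0,0,0],[0,0,0],[0,0,0],[0,0,0]],"twist":[[0,0,0],[0,0,0],[0,0,0],[0,0,0],[0,0,0],[0,0,0],[0,0,0],[0,0,0],[0,0,0],[0,0,0],[0,0,0],[0,0,0]],"claw":[-0.13,-0.13,-0.13,-0.13,-0.13,-0.13,-0.13,-0.13,-0.13,-0.13,-0.13,-0.13]}'
python3 look.py pics/h2.png
python3 -m inch '{"xyz":[[0,0,0],[0,0,0],[0,0,0],[0,0,0],[0,0,0],[0,0,0],[0,0,0],[0,0,0],[0,0,0],[0,0,0],[0,0,0],[0,0,0]],"twist":[[0,0,0],[0,0,0],[0,0,0],[0,0,0],[0,0,0],[0,0,0],[0,0,0],[0,0,0],[0,0,0],[0,0,0],[0,0,0],[0,0,0]],"claw":[-0.13,-0.13,-0.13,-0.13,-0.13,-0.13,-0.13,-0.13,-0.13,-0.13,-0.13,-0.13]}'
python3 look.py pics/h3.png
python3 - <<'E'
import cv2,numpy as np
from h import *
from workcell import robot
I=[cv2.imread(f"pics/h{i}.png").astype(int) for i in(1,2,3)]
for a,b in((0,1),(1,2)): print((abs(I[a]-I[b]).max(2)>25).sum())
c=robot.read_camera("side")
# predicted far corners for slopes (top face): hinge 64 behind keys at z .056; front top edge 12 ahead of hinge, 19 up
m=np.array([.5255,.1175]); X=np.array([.942,-.336]);Y=np.array([.336,.942])
for t in(.37,.45,.5):
  r=[]
  for s in(-.18,.18):
    a,b=.278,.019
    p=m+X*(.064+a*np.cos(t)-b*np.sin(t))+Y*s; u,v=proj(c,[*p,.056+a*np.sin(t)+b*np.cos(t)]); r+=[round((u-230)*1.5+375),round((v-60)*1.5)]
  print(t,r)
E
```

```text
time_s: 8.17
eef_pos: [0.526, 0.1168, 0.0512]
orientation: [0.171, 0.985, 0.001, -0.001]
wrist_force: [-8.8, -1.3, 26.0]
opening: 0.0485
gripper_force: 13.1
time_s: 9.17
eef_pos: [0.526, 0.1168, 0.0512]
orientation: [0.171, 0.985, 0.001, -0.001]
wrist_force: [-8.5, -2.9, 25.9]
opening: 0.0482
gripper_force: 13.1
time_s: 10.27
eef_pos: [0.526, 0.1168, 0.0512]
orientation: [0.171, 0.985, 0.001, -0.001]
wrist_force: [-9.1, -2.6, 25.8]
opening: 0.0484
gripper_force: 13.1
0
0
0.37 [730, 267, 683, 72]
0.45 [724, 255, 678, 60]
0.5 [720, 247, 675, 52]
```

View pics/h3.png

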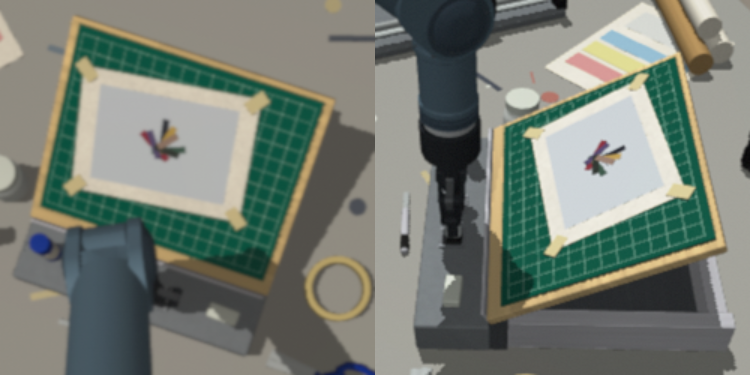

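The board hasn't changed between frames. Its far corners at about (722,243) and (680,55) match the prediction for 0.5 rad, so it's at the top stop. Releasing straight up.

```bash

python3 -m inch '{"xyz":[[0,0,-0.05],[0,0,-0.1],[0,0,-0.2],[0,0,-0.3],[0,0,-0.45],[0,0,-0.6],[0,0,-0.6],[0,0,-0.6],[0,0,-0.6]],"twist":[[0,0,0],[0,0,0],[0,0,0],[0,0,0],[0,0,0],[0,0,0],[0,0,0],[0,0,0],[0,0,0]],"claw":[-0.13,-0.13,-0.13,-0.13,-0.13,-0.13,-0.13,-0.13,-0.13]}'
python3 -m inch '{"xyz":[[0.15,0,0],[0.3,0,-0.1],[0.4,0,-0.2],[0.4,0,-0.2],[0.4,0,-0.2],[0.4,0,-0.2],[0.4,0,-0.2],[0.4,0,-0.2]],"twist":[[0,0,0],[0,0,0],[0,0,0],[0,0,0],[0,0,0],[0,0,0],[0,0,0],[0,0,0]],"claw":[-0.13,-0.13,-0.13,-0.13,-0.13,-0.13,-0.13,-0.13]}'
python3 look.py pics/end.png
```

```text
time_s: 11.17
eef_pos: [0.5251, 0.1167, 0.1669]
orientation: [0.171, 0.985, -0.0, -0.0]
wrist_force: [0.1, 0.2, -0.7]
opening: 0.0482
gripper_force: 0.0
time_s: 11.83
eef_pos: [0.4504, 0.1427, 0.206]
orientation: [0.172, 0.985, -0.001, -0.001]
wrist_force: [1.2, -0.1, 0.3]
opening: 0.0483
gripper_force: 0.0
```

View pics/end.png

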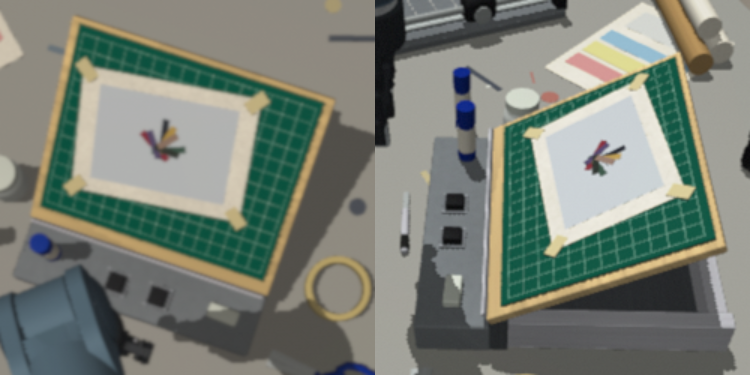

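Both keys are up, at side crop (455,202) and (452,236). The board's corners are unchanged at the top, the loose things are in place and the arm is clear.

```bash
python3 -c "
from workcell import robot
print(robot.job_done())"
```

```text
the job is handed in; nothing more can be done
None
```

The job is handed in: the last pictures show the board locked at its top slope (about 0.49 rad), both keys back up, the arm clear and nothing else moved; no verdict was returned.

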